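# Lean the little slatted tree against the taller carton

## Task

Take the small white tree-shaped board out of the plywood rack and lean it, tip up, against the middle of the side of the taller closed carton that faces the robot: its foot on the table a few centimetres in front of the carton, its flat back resting on the carton's top edge, slanting back about 20 degrees. Let it rest there by itself, and leave the plain rectangular board standing in the rack.

Things in the scene. Friction and masses are not known exactly. Their poses are not given: they have to be found in the camera images.
- tree_center (a point): Centre of the loose tree-shaped board: flat white-painted wood, 14 mm thick (own x), 200 mm high (own z, foot to tip), five steps each 40 mm high and 140, 112, 84, 56 and (tip) 34 mm wide (own y); front and back alike; 0.12 kg. It starts upright, tip up, in one of the rack's two slots, foot 12 mm above the table; the tip is free to be pinched across its thickness from above.
- carton: The taller closed cardboard carton, fixed, 160 mm deep (own x), 180 mm wide (own y), 100 mm high; origin at the centre of its underside, on the table. The side facing the robot is at own x = -80 mm; own x points away from the robot, turned up to 12 degrees. The other carton is only 45 mm high and has a toy car on it.
- rack: Plywood rack, fixed, 160 mm along own x, 150 mm along own y: a 12 mm base with two slots parallel to own y, at own x = -40 and +40 mm, each 17 mm wide, open at the ends, between walls whose tops are 52 mm above the table. Origin at the centre of its underside, on the table.
- panel_center (a point): Centre of the loose plain rectangular board that stands in the rack's other slot: same white-painted wood, 14 mm thick (own x), 120 mm wide (own y), 105 mm high (own z); its top is 117 mm above the table. It stays there.
Not all that is in view belongs to the job. What is shaped like the part that bears tree_center but blue is not meant.

How it is judged:
At the end, for the whole second after the job is handed in: The tree board stands tip up, foot on the table, at rest against the robot-facing side of the taller carton, 8 to 33 degrees from vertical, centred within 40 mm and parallel to that side within 15 degrees; the rectangular board is within 20 mm of where it stood (angle between tree_center's own z axis and vertical between 0.14 and 0.58 rad and height (world z) of tree_center between 0.075 and 0.112 m and x of tree_center in the frame of carton between -0.15 and -0.065 m and y of tree_center in the frame of carton between -0.04 and 0.04 m and angle between the y axis of tree_center and the y axis of carton, either way round below 0.26 rad and contact force between tree and carton above 0.02 N and linear speed of tree below 0.02 m/s and angular speed of tree below 0.1 rad/s and distance of panel_center from where it was at the start of the episode below 0.02 m); the robot touches nothing.
It also fails if it takes over 40 s, if anything falls off the work surface, if the arm or the gripper's body presses on something with over 40 N, if the wrist force passes 120 N, or if a joint passes its speed limit or range.

## Robot

A 7-joint arm with a two-finger parallel gripper is mounted at the origin on the work surface. World frame = base frame: x ahead of the robot, y to its left, z up, the work surface at z = 0. Lengths are in m, angles in rad, forces in N, time in s.
With the tool pointing down it reaches from about 0.4 to 0.85 m from the base axis. Payload 10.4 kg.
Tool frame: the origin (TCP) lies between the finger pads; the fingertips stand 22 mm ahead of it and the grasp point (between the pads) lies 3 mm ahead of it; z points along the fingers, y is the line along which they close (so a half turn about z gives the same grasp; the last joint's range is limited). The gripper opens to 85 mm and grips with 20 to 120 N. Pads are 22 mm wide; open, the fingers measure 114 mm over their backs; the gripper's body (76 mm by 85 mm) begins 54 mm behind the grasp point. The pads swing forward as they close: fully open they stand 13 mm farther back than shut.
Start: joints at [1.221, 0.332, -0.065, 1.46, 0.022, 1.35, -0.088], TCP at [0.201, -0.592, 0.253] pointing down, gripper open.
Joint ranges: [-2.6, 2.6], [-0.5, 2.12], [-1.47, 1.34], [0.16, 2.42], [-1.27, 4.41], [0.06, 2.06], [-2.6, 2.6]. Speed limits (rad/s): [2.22, 2.22, 2.79, 2.79, 3.14, 3.14, 3.14].

## Interface

Orientations are given as a unit quaternion [x, y, z, w].
In Python, from workcell import manip, camera, ticket, boxes_of, outline_of gives the robot as it stands.
- The arm moves only by the tool carry_out, never from a script. Its argument "deltas" is a list of rows, each a list of 5 numbers: the shift along the tool's x, y, z as a fraction of full scale, then the turn about the tool's z as a fraction of full scale, then the opening, from -1 (shut) to 1 (fully open), so that 0 is half open. In form: [[tx, ty, tz, spin, gripper], ...]. A call has 1 to 20 rows; each row is the pose to reach, as a shift and turn from the pose commanded when the call began, along the tool's axes at that moment; what a row does not reach only later rows make up. Full scale, the value 1, is 150 mm for a shift and 30 degrees for a turn. A row lasts 1/8 s, in which the tool goes at most 62.5 mm and 10.7 degrees, less where a joint would pass 70% of its speed; a pose out of reach is approached as far as the arm can. A call with a number of a shift or a turn outside -1 to 1 is refused whole. A call with a gripper value outside its range is refused whole. The fingers move at their own pace and stop on an object; "force" is the grip in N (left out, the last holds). Time passes only in rows, so rows that repeat a pose let the fingers close. It gives the time, the measured TCP pose, the force, the opening and the grip force at its end, in the units of the state.
- manip.get_obs(): the state, without advancing time (a new reading comes with each control period).
- camera(name): name is "scene" or "top" or "wrist"; returns a dict with "img" (400x640x3 uint8, red, green, blue), "depth" (400x640 float32, m along the optical axis (not along the pixel's ray), 0 where there is no reading), "vertical_fov" (degrees; the focal length in pixels is half the picture's height over the tangent of half this angle, whatever the lens; pixels are square), "cx", "cy" (the principal point, pixels), "R" (3x3) and "t" (3): a world point X has camera coordinates R X + t. Camera axes: x right, y down, z forward; pixel columns grow to the right and rows downward; lengths in m; the calibration is good to about 2 mm. The wrist camera is an equidistant fisheye: a pixel r from the principal point sees the ray r / f radians off the axis. A picture is of the moment at which its call begins.
- ticket.hand_in(): hands the job in; it is judged then, once.
Trained networks look in a picture, given as the dict that the camera call returned (one of the last four; its "shot" number tells which), for a name from the list of things; names that differ only in an ending like _2 or _b are one class to them, and where a whole thing is asked for, a point or a joint stands for the part that bears it (a point fixed in the world has none). Each returns a list of dicts, best first, with "conf" (0 to 1); they miss things now and then, are a little off and sometimes report something else, mostly with a low value. They report only what shows in the picture. A call takes as long as a camera call. They do not tell look-alikes from the thing itself.
- boxes_of(query, picture): "position" ([x, y, z] in m, in world coordinates, good to about 4 mm: the middle of the surface that is visible of it).
- outline_of(query, picture): "region" (400x640 bool, what is visible of it).
The state is a dict: "clock": time; "joint_pos": joint angles; "joint_velocities": joint speeds; "tau": joint torques, N m; "position": TCP position; "ee_rot": TCP orientation; "ft_force": force on the tool from outside, world axes, zero at the start; "torque": the same for the moment, N m; "grip_width": opening from 0.0 (shut) to 1.0 (fully open); "grasp_force": force on a finger pad.
Only numpy, scipy, OpenCV 4.12 (cv2) and the standard library are available. Lean on these libraries where they do the work, as an engineer would, in place of code of your own. Each camera call takes 0.05 s, during which the arm holds its last target. There are 200 camera calls.

## Working session

There is one attempt and no reset: what is moved stays moved. The work goes in short steps, Python scripts to look and compute and a tool call to move; the robot and the scene stay as the last step left them, time stands still between calls to the robot, and variables do not carry over. Pictures are saved under pics/ and viewed, at most 10 in all, crops included, and the job is handed in when it is done.

Besides the shell and the picture viewer there is one more tool, called after "Emit:" as name(argument=value, ...), one argument or row to a line, values as JSON. carry_out: Moves the arm, as the interface text tells. Its arguments: {"type":"object","properties":{"deltas":{"type":"array","items":{"type":"array","items":{"type":"number"}}},"force":{"type":"number"}},"required":["deltas"]}

```bash
mkdir -p pics
cat > h.py <<'E'
import numpy as np, cv2
from workcell import manip, camera, ticket, boxes_of, outline_of
def cloud(p):
    d=p["depth"]; f=200/np.tan(np.radians(p["vertical_fov"])/2)
    v,u=np.mgrid[:400,:640]
    P=np.stack([(u-p["cx"])/f*d,(v-p["cy"])/f*d,d],-1)
    W=(P-p["t"])@np.asarray(p["R"]); W[d==0]=np.nan
    return W
def save(p,n): cv2.imwrite("pics/"+n,p["img"][:,:,::-1])
E
python3 - <<'E'
from h import *
o=manip.get_obs(); print(o["clock"],o["position"],o["ee_rot"])
for n in ["scene","top"]:
    p=camera(n); save(p,n+"1.png"); W=cloud(p); np.save(n+".npy",W)
    for q in ["tree_center","carton","rack","panel_center"]:
        for b in boxes_of(q,p)[:3]: print(n,q,round(b["conf"],2),np.round(b["position"],3))
        for b in outline_of(q,p)[:3]:
            m=b["region"]; v,u=np.nonzero(m); w=W[m]
            print("   out",round(b["conf"],2),u.min(),u.max(),v.min(),v.max(),np.round(np.nanmedian(w,0),3),"z95",np.round(np.nanpercentile(w[:,2],95),3))
E
```

```text
0.0 [ 0.20050753 -0.59159352  0.25252431] [ 9.86682018e-01  1.62659407e-01 -1.41946942e-04 -7.01120447e-04]
scene tree_center 0.85 [0.549 0.01  0.115]
scene tree_center 0.66 [0.358 0.011 0.099]
scene tree_center 0.41 [ 0.657 -0.28   0.098]
   out 0.98 300 345 124 205 [0.36  0.008 0.101] z95 0.2
   out 0.75 285 346 170 234 [0.548 0.003 0.117] z95 0.209
scene carton 0.79 [ 0.656 -0.28   0.1  ]
   out 0.83 115 225 201 285 [ 0.652 -0.282  0.101] z95 0.104
scene rack 0.59 [0.639 0.016 0.022]
   out 0.85 276 349 224 289 [0.639 0.015 0.024] z95 0.054
scene panel_center 0.58 [0.625 0.004 0.087]
   out 0.97 281 341 231 261 [0.628 0.003 0.093] z95 0.12
top tree_center 0.93 [0.538 0.005 0.131]
top tree_center 0.66 [0.359 0.    0.111]
   out 0.77 292 360 152 173 [0.537 0.    0.127] z95 0.212
   out 0.67 297 355 242 286 [0.353 0.001 0.112] z95 0.2
top carton 0.9 [ 0.606 -0.284  0.097]
top carton 0.65 [0.581 0.007 0.014]
   out 0.95 421 534 89 184 [ 0.603 -0.283  0.099] z95 0.102
top rack 0.65 [0.578 0.006 0.013]
top panel_center 0.97 [0.615 0.003 0.115]
   out 0.6 295 358 118 134 [0.617 0.002 0.113] z95 0.118
```

View pics/scene1.png

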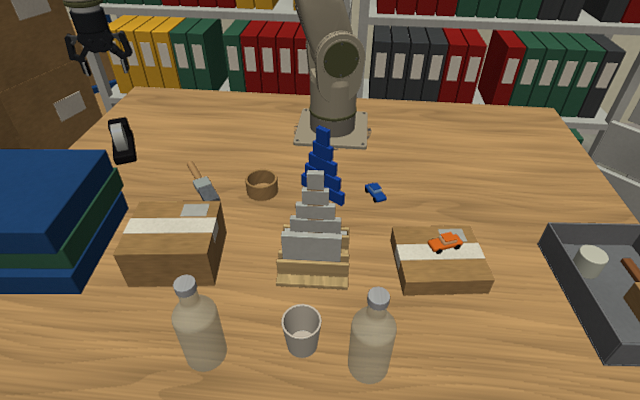

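View pics/top1.png

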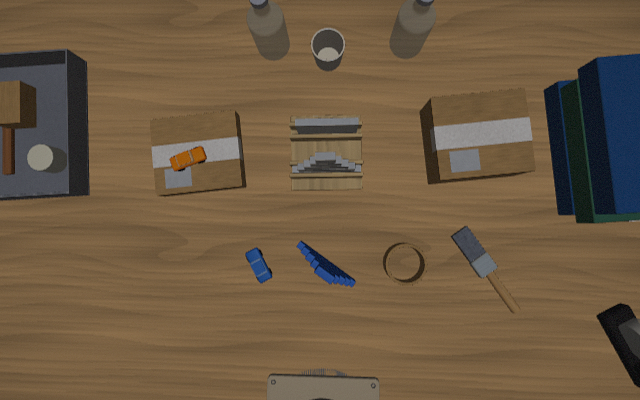

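Scene picture: the white tree is at about (315,215) in the rack's robot-side slot. The panel is at (311,246) in the other slot. The taller carton is at (170,245), and the low carton with the car at (440,258).

Candidates for the tree: white (315,215) in scene, (326,163) in top; blue (322,165) in scene, (326,264) in top. The white one in the rack fits the description. I'll confirm it in a crop and fit the poses.

Run:
```python
from h import *
T=np.load("top.npy"); S=np.load("scene.npy")
im=cv2.imread("pics/scene1.png")[110:300,255:375]; cv2.imwrite("pics/crop1.png",cv2.resize(im,None,fx=3,fy=3,interpolation=cv2.INTER_CUBIC))
def rect(W,lo,hi,zl,zh,n):
    w=W.reshape(-1,3); k=(w[:,0]>lo[0])&(w[:,0]<hi[0])&(w[:,1]>lo[1])&(w[:,1]<hi[1])&(w[:,2]>zl)&(w[:,2]<zh)
    w=w[k]
    if len(w)<4: print(n,len(w)); return
    r=cv2.minAreaRect((w[:,:2]*1000).astype(np.float32)); print(n,len(w),"c",np.round(r[0],1),"size",np.round(r[1],1),"ang",round(r[2],1),"zmed",round(np.median(w[:,2]),4),"rng",np.round([*w.min(0)[:2],*w.max(0)[:2]],3))
for n,W in (("top",T),("scene",S)):
    rect(W,(.48,-.42),(.75,-.15),.09,.115,n+" carton top")
    rect(W,(.5,-.05),(.58,.05),.195,.225,n+" tree tip")
    for a,b in ((.16,.18),(.12,.14),(.08,.1)): rect(W,(.49,-.1),(.585,.1),a,b,n+f" tree {a}")
    rect(W,(.58,-.1),(.67,.1),.105,.125,n+" panel top")
    rect(W,(.46,-.1),(.72,.1),.044,.058,n+" rack wall")
    rect(W,(.30,-.42),(.505,-.16),.012,.09,n+" brush etc")
```

```text
top carton top 8096 c [ 608.8 -292.8] size [160.8 182.6] ang 6.8 zmed 0.0996 rng [ 0.519 -0.391  0.698 -0.194]
top tree tip 205 c [542.5   2.7] size [14.3 33.1] ang 1.5 zmed 0.2108 rng [ 0.535 -0.014  0.55   0.019]
top tree 0.16 131 c [542.2   2.2] size [13.9 54.2] ang 2.4 zmed 0.1679 rng [ 0.535 -0.025  0.55   0.029]
top tree 0.12 161 c [542.1   2.8] size [13.6 82.9] ang 1.4 zmed 0.1278 rng [ 0.534 -0.039  0.549  0.044]
top tree 0.08 156 c [541.6   3.3] size [ 14.2 110.5] ang 1.0 zmed 0.0877 rng [ 0.534 -0.052  0.55   0.059]
top panel top 544 c [622.3   2.8] size [ 14.6 118.7] ang 2.2 zmed 0.1158 rng [ 0.614 -0.057  0.631  0.062]
top rack wall 958 c [582.5   4.6] size [113.4 149.8] ang 2.2 zmed 0.0505 rng [ 0.524 -0.07   0.642  0.08 ]
top brush etc 1535 c [ 369.  -267.7] size [217.7 125.8] ang 86.4 zmed 0.018 rng [ 0.3   -0.373  0.431 -0.16 ]
scene carton top 5107 c [ 609.2 -292.3] size [162.6 181.7] ang 6.7 zmed 0.1023 rng [ 0.519 -0.39   0.698 -0.193]
scene tree tip 202 c [543.5   3.3] size [15.7 33.8] ang 6.0 zmed 0.2095 rng [ 0.535 -0.014  0.552  0.02 ]
scene tree 0.16 212 c [542.1   2.9] size [16.8 55.9] ang 2.9 zmed 0.1696 rng [ 0.533 -0.025  0.551  0.031]
scene tree 0.12 299 c [544.1   3. ] size [15.6 83.7] ang 1.0 zmed 0.1297 rng [ 0.536 -0.039  0.552  0.045]
scene tree 0.08 363 c [543.7   2.9] size [ 16.  111.6] ang 2.1 zmed 0.0899 rng [ 0.534 -0.053  0.553  0.059]
scene panel top 588 c [622.4   3.1] size [ 17.6 119.1] ang 2.4 zmed 0.1176 rng [ 0.613 -0.056  0.632  0.063]
scene rack wall 826 c [583.7   4.6] size [114.5 149.4] ang 1.7 zmed 0.053 rng [ 0.525 -0.072  0.643  0.08 ]
scene brush etc 837 c [ 368.6 -268.1] size [218.9 125. ] ang 86.3 zmed 0.0216 rng [ 0.3   -0.374  0.43  -0.16 ]
```

View pics/crop1.png

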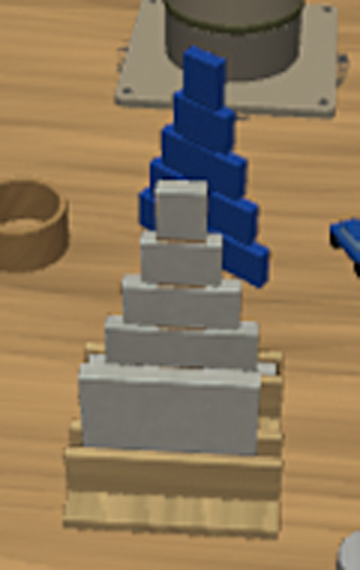

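Emit:
carry_out(
  deltas=[
    [0,0,-0.4,0,1],
    [0.3,-0.3,-0.4,-0.3,1],
    [0.6,-0.6,-0.4,-0.6,1],
    [0.9,-0.9,-0.4,-1,1],
    [1,-1,-0.4,-1,1],
  ],
)

```text
clock: 1.52
position: [0.2965, -0.3987, 0.3139]
ee_rot: [0.91, 0.415, 0.0, 0.001]
ft_force: [-0.1, -1.1, 1.0]
grip_width: 1.003
grasp_force: 0.0
```

The crop shows the white tree at (180,270) in the rack's robot-side slot, with its tip free. The blue one stands on the table behind it. Poses: tree at (0.542, 0.003) with yaw 2°; carton at (0.609, -0.292) with yaw 6.8°.

```bash
cat > go.py <<'E'
# usage: go.py x y z yaw_of_tool_y(deg) -> deltas in full-scale units
import sys
from h import *
from scipy.spatial.transform import Rotation as R
o=manip.get_obs(); r=R.from_quat(o["ee_rot"]); M=r.as_matrix()
x=np.array(list(map(float,sys.argv[1:4]))); yaw=float(sys.argv[4])
cur=np.degrees(np.arctan2(M[1,1],M[0,1])); d=(yaw-cur+180)%360-180
print("pos",np.round(o["position"],4),"yaw",round(cur,2),"delta",np.round(M.T@(x-o["position"])/.15,3),"spin",round(-d/30,3),"t",o["clock"],"w",o["grip_width"],"F",np.round(o["ft_force"],1), "g",o["grasp_force"])
E
python3 go.py 0.5425 0.003 0.31 2
```

```text
pos [ 0.2965 -0.3987  0.3139] yaw -40.9 delta [ 3.098 -0.514  0.025] spin -1.43 t 1.525 w 1.0025944009637753 F [-0.1 -1.1  1. ] g 0.0
```

Emit:
carry_out(
  deltas=[
    [0.35,-0.05,0,-0.3,1],
    [0.7,-0.1,0,-0.6,1],
    [1,-0.17,0,-0.9,1],
    [1,-0.17,0,-1,1],
  ],
)

```text
clock: 2.02
position: [0.3761, -0.2695, 0.3137]
ee_rot: [0.771, 0.637, 0.0, 0.0]
ft_force: [-1.1, -0.9, 0.3]
grip_width: 1.001
grasp_force: 0.0
```

```bash
python3 go.py 0.5425 0.003 0.31 2
```

```text
pos [ 0.3761 -0.2695  0.3137] yaw -10.87 delta [1.993 0.747 0.025] spin -0.429 t 2.025 w 1.001244122889964 F [-1.1 -0.9  0.3] g 0.0
```

Emit:
carry_out(
  deltas=[
    [0.35,0.13,0,-0.2,1],
    [0.7,0.26,0,-0.43,1],
    [1,0.38,0,-0.43,1],
    [1,0.38,0,-0.43,1],
  ],
)

```text
clock: 2.52
position: [0.4611, -0.1331, 0.3135]
ee_rot: [0.696, 0.718, 0.001, 0.0]
ft_force: [-0.5, -0.3, -0.7]
grip_width: 1.002
grasp_force: 0.0
```

```bash
python3 go.py 0.5425 0.003 0.30 2
```

```text
pos [ 0.4611 -0.1331  0.3135] yaw 1.86 delta [0.889 0.572 0.091] spin -0.005 t 2.525 w 1.0020143242205168 F [-0.5 -0.3 -0.7] g 0.0
```

Emit:
carry_out(
  deltas=[
    [0.35,0.2,0,0,0.5],
    [0.7,0.4,0,0,0.2],
    [0.89,0.57,0,0,0.2],
    [0.89,0.57,0,0,0.2],
    [0.89,0.57,0,0,0.2],
  ],
)

```text
clock: 3.15
position: [0.5411, -0.0021, 0.313]
ee_rot: [0.698, 0.716, -0.0, -0.0]
ft_force: [0.1, -1.2, 0.1]
grip_width: 0.596
grasp_force: 0.0
```

```bash
python3 go.py 0.5425 0.003 0.197 2
```

```text
pos [ 0.5411 -0.0021  0.313 ] yaw 1.48 delta [0.034 0.01  0.773] spin -0.017 t 3.15 w 0.5957049699019845 F [ 0.1 -1.2  0.1] g 0.0
```

Emit:
carry_out(
  deltas=[
    [0.03,0.01,0.3,-0.02,0.2],
    [0.03,0.01,0.6,-0.02,0.2],
    [0.03,0.01,0.78,-0.02,0.2],
    [0.03,0.01,0.78,-0.02,0.2],
    [0.03,0.01,0.78,-0.02,-1],
    [0.03,0.01,0.78,-0.02,-1],
    [0.03,0.01,0.78,-0.02,-1],
    [0.03,0.01,0.78,-0.02,-1],
    [0.03,0.01,0.78,-0.02,-1],
    [0.03,0.01,0.78,-0.02,-1],
  ],
  force=40,
)

```text
clock: 4.4
position: [0.5434, 0.0039, 0.1978]
ee_rot: [0.693, 0.721, 0.001, 0.001]
ft_force: [-0.8, -1.1, 6.9]
grip_width: 0.16
grasp_force: 40.5
```

```bash
python3 go.py 0.54 0 0.33 2
```

```text
pos [0.5434 0.0039 0.1978] yaw 2.2 delta [-0.026 -0.022 -0.881] spin 0.007 t 4.4 w 0.16029318566154846 F [-0.8 -1.1  6.9] g 40.460357666015625
```

Emit:
carry_out(
  deltas=[
    [0,0,-0.1,0,-1],
    [0,0,-0.25,0,-1],
    [0,0,-0.45,0,-1],
    [0,0,-0.65,0,-1],
    [0,0,-0.85,0,-1],
    [0,0,-0.9,0,-1],
    [0,0,-0.9,0,-1],
  ],
)

```text
clock: 5.28
position: [0.5426, 0.0043, 0.3313]
ee_rot: [0.693, 0.721, 0.0, 0.0]
ft_force: [-0.2, -0.2, -3.3]
grip_width: 0.16
grasp_force: 39.3
```

```bash
python3 - <<'E'
from h import *
p=camera("scene"); save(p,"scene2.png"); W=cloud(p)
for b in outline_of("tree_center",p):
    w=W[b["region"]]; v,u=np.nonzero(b["region"]); print(b["conf"],u.mean(),v.mean(),np.round(np.nanpercentile(w,[2,50,98],axis=0),3))
E
python3 - <<'E'
import numpy as np
c=np.array([.609,-.2925]);a=np.radians(6.8);X=np.array([np.cos(a),np.sin(a)])
# board centre plane: back face 34 mm in front of face (-80), half thickness 7
for d in (34+7,34+7+40): print(c+X*(-.08-d/1000))
E
python3 go.py 0.48 -0.308 0.33 6.8
```

```text
0.7 315.6973372781065 169.1630177514793 [[ 0.542 -0.056  0.152]
 [ 0.549  0.003  0.218]
 [ 0.552  0.064  0.315]]
0.49 340.42105263157896 202.57894736842104 [[0.385 0.045 0.005]
 [0.389 0.05  0.011]
 [0.393 0.058 0.016]]
[ 0.48885117 -0.30682688]
[ 0.44913255 -0.31156304]
pos [0.5422 0.0041 0.3302] yaw 2.23 delta [-2.063e+00 -4.950e-01  2.000e-03] spin -0.152 t 5.375 w 0.15986875638378298 F [-0.2  0.4 -1.6] g 39.31710362434387
```

View pics/scene2.png

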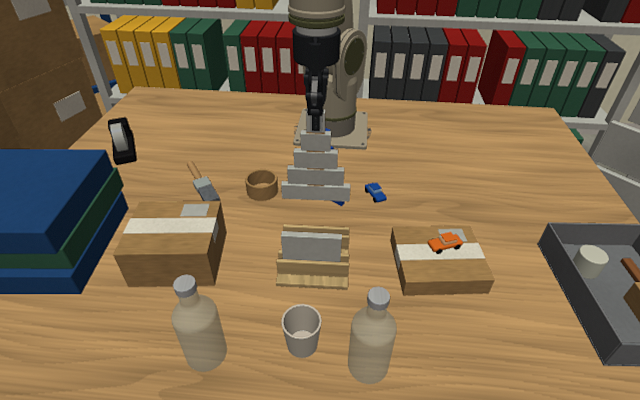

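The tree hangs upright in the gripper at (315,165), with its foot about 0.15 m up. The panel still stands in the rack at (311,246).

Emit:
carry_out(
  deltas=[
    [-0.2,-0.05,0,-0.05,-1],
    [-0.45,-0.1,0,-0.1,-1],
    [-0.7,-0.16,0,-0.15,-1],
    [-0.9,-0.2,0,-0.15,-1],
    [-1,-0.22,0,-0.15,-1],
    [-1,-0.22,0,-0.15,-1],
  ],
)

```text
clock: 6.12
position: [0.5153, -0.1473, 0.3306]
ee_rot: [0.665, 0.747, -0.0, -0.001]
ft_force: [-0.4, 0.4, -1.8]
grip_width: 0.154
grasp_force: 39.3
```

```bash
python3 go.py 0.489 -0.307 0.33 6.8
```

```text
pos [ 0.5153 -0.1473  0.3306] yaw 6.65 delta [-1.037 -0.297  0.004] spin -0.005 t 6.125 w 0.1539754874173843 F [-0.4  0.4 -1.8] g 39.32456195354462
```

Emit:
carry_out(
  deltas=[
    [-0.25,-0.08,0,0,-1],
    [-0.5,-0.15,0,0,-1],
    [-0.75,-0.22,0,0,-1],
    [-0.95,-0.3,0,0,-1],
    [-1,-0.3,0,0,-1],
    [-1,-0.3,0,0,-1],
    [-1,-0.3,0,0,-1],
  ],
)

```text
clock: 7.0
position: [0.4892, -0.2992, 0.3314]
ee_rot: [0.663, 0.748, 0.0, -0.0]
ft_force: [0.7, 0.7, -0.8]
grip_width: 0.156
grasp_force: 39.3
```

```bash
python3 go.py 0.489 -0.307 0.19 6.8
python3 - <<'E'
from h import *
p=camera("top"); save(p,"top2.png"); W=cloud(p).reshape(-1,3); W=W[np.isfinite(W[:,0])]
c=np.array([.609,-.2925]);a=np.radians(6.8);X=np.array([np.cos(a),np.sin(a)]);Y=np.array([-X[1],X[0]])
L=np.c_[(W[:,:2]-c)@X,(W[:,:2]-c)@Y,W[:,2]]
for lo,hi in ((.1,.14),(.14,.2),(.2,.24),(.24,.28)):
    k=(abs(L[:,1])<.1)&(L[:,0]<-.07)&(L[:,0]>-.2)&(L[:,2]>lo+.01)&(L[:,2]<hi)
    if k.sum()>3: print(lo,k.sum(),np.round(np.percentile(L[k],[3,50,97],axis=0),3).tolist())
E
```

```text
pos [ 0.4892 -0.2992  0.3314] yaw 6.88 delta [-0.052 -0.008  0.943] spin 0.003 t 7.0 w 0.15581873845613012 F [ 0.7  0.7 -0.8] g 39.342493414878845
0.14 181 [[-0.127, -0.025, 0.154], [-0.121, 0.069, 0.181], [-0.113, 0.077, 0.197]]
0.2 156 [[-0.127, 0.009, 0.212], [-0.12, 0.052, 0.222], [-0.113, 0.063, 0.238]]
0.24 188 [[-0.126, 0.016, 0.251], [-0.12, 0.039, 0.262], [-0.113, 0.049, 0.278]]
```

Emit:
carry_out(
  deltas=[
    [-0.05,-0.01,0.15,0,-1],
    [-0.05,-0.01,0.35,0,-1],
    [-0.05,-0.01,0.55,0,-1],
    [-0.05,-0.01,0.75,0,-1],
    [-0.05,-0.01,0.88,0,-1],
    [-0.05,-0.01,0.93,0,-1],
    [-0.05,-0.01,0.95,0,-1],
    [-0.05,-0.01,0.96,0,-1],
    [-0.05,-0.01,0.96,0,-1],
  ],
)

```text
clock: 8.18
position: [0.488, -0.309, 0.1879]
ee_rot: [0.664, 0.747, 0.0, 0.001]
ft_force: [0.6, 0.4, -1.6]
grip_width: 0.156
grasp_force: 39.3
```

```bash
python3 go.py 0.489 -0.307 0.186 6.8
```

```text
pos [ 0.488  -0.309   0.1879] yaw 6.73 delta [0.012 0.008 0.013] spin -0.002 t 8.175 w 0.15597629958451653 F [ 0.6  0.4 -1.6] g 39.347795248031616
```

Emit:
carry_out(
  deltas=[
    [0,0,0.007,0,-1],
    [0,0,0.014,0,-1],
    [0,0,0.02,0,-1],
    [0,0,0.02,0,-1],
  ],
)

```text
clock: 8.68
position: [0.4883, -0.3088, 0.1859]
ee_rot: [0.664, 0.747, 0.0, 0.001]
ft_force: [-2.5, 2.5, 10.0]
grip_width: 0.159
grasp_force: 40.9
```

```bash
python3 go.py 0.489 -0.307 0.186 6.8
```

```text
pos [ 0.4883 -0.3088  0.1859] yaw 6.74 delta [ 0.011  0.006 -0.001] spin -0.002 t 8.675 w 0.15923129880468945 F [-2.5  2.5 10. ] g 40.913034081459045
```

Emit:
carry_out(
  deltas=[
    [0,0,-0.007,0,-0.6],
    [0,0,-0.007,0,-0.5],
    [0,0,-0.007,0,-0.3],
    [0,0,-0.007,0,-0.3],
    [0,0,-0.007,0,-0.3],
    [0,0,-0.007,0,-0.3],
  ],
)

```text
clock: 9.43
position: [0.4877, -0.3088, 0.1853]
ee_rot: [0.664, 0.747, -0.0, 0.0]
ft_force: [-0.3, -1.5, 0.5]
grip_width: 0.353
grasp_force: 0.0
```

```bash
python3 go.py 0.489 -0.307 0.186 6.8;  cat > chk.py <<'E'
from h import *
import sys
p=camera("scene"); save(p,sys.argv[1]); W=cloud(p)
c=np.array([.609,-.2925]);a=np.radians(6.8);X=np.array([np.cos(a),np.sin(a)]);Y=np.array([-X[1],X[0]])
L=np.concatenate([(W[...,:2]-c)@np.c_[X,Y],W[...,2:]],-1)
white=(p["img"].astype(int).max(-1)-p["img"].min(-1)<25)&(p["img"].min(-1)>90)
k=white&(abs(L[...,1])<.08)&(L[...,0]<-.0)&(L[...,0]>-.16)&(L[...,2]>.104)&(L[...,2]<.23)
q=L[k]
for lo in np.arange(.10,.22,.02):
    s=q[(q[:,2]>lo)&(q[:,2]<lo+.02)]
    if len(s)>3: print(round(lo,2),len(s),np.round(np.percentile(s,[5,50,95],axis=0),3)[:,:2].tolist())
s=q[(q[:,2]<.165)]
A=np.c_[s[:,1:],np.ones(len(s))]; f=np.linalg.lstsq(A,s[:,0],rcond=None)[0]; print("lean deg",np.degrees(np.arctan(f[1])),"yaw",np.degrees(np.arctan(f[0])))
E
python3 chk.py scene3.png
```

```text
pos [ 0.4877 -0.3088  0.1853] yaw 6.72 delta [ 0.011  0.01  -0.004] spin -0.003 t 9.425 w 0.3527983985601366 F [-0.3 -1.5  0.5] g 0.0
0.1 284 [[-0.123, -0.041], [-0.115, 0.007], [-0.033, 0.046]]
0.12 156 [[-0.117, -0.028], [-0.115, -0.003], [-0.113, 0.022]]
0.14 181 [[-0.12, -0.028], [-0.115, -0.002], [-0.113, 0.022]]
0.16 30 [[-0.12, -0.009], [-0.115, 0.01], [-0.101, 0.022]]
0.18 31 [[-0.116, 0.006], [-0.114, 0.009], [-0.1, 0.013]]
0.2 21 [[-0.126, 0.005], [-0.122, 0.01], [-0.113, 0.014]]
lean deg -19.951521110147013 yaw 12.222619388450662
```

View pics/scene3.png

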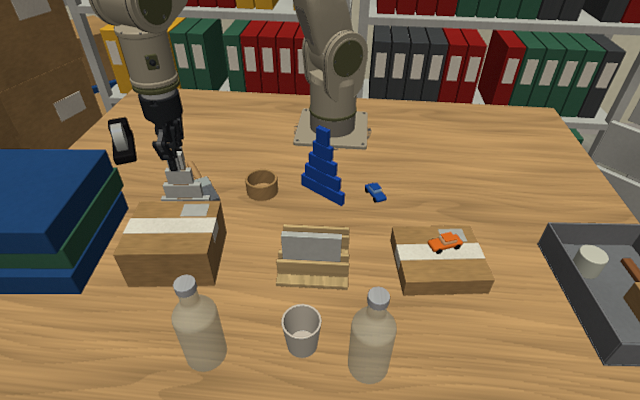

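The tree stands upright on the table at (183,188), its back about 35 mm in front of the carton and centred. The fingers are loose around the tip. Next I walk the tip over towards the carton between the fingers.

Emit:
carry_out(
  deltas=[
    [0,0.03,0,0,-0.3],
    [0,0.06,0,0,-0.3],
    [0,0.08,0,0,-0.3],
    [0,0.1,0,0,-0.3],
    [0,0.12,0,0,-0.3],
    [0,0.14,0,0,-0.3],
    [0,0.16,0,0,-0.3],
    [0,0.18,0,0,-0.3],
    [0,0.2,0,0,-0.3],
    [0,0.22,0,0,-0.3],
    [0,0.24,0,0,-0.3],
    [0,0.26,0,0,-0.3],
    [0,0.28,0,0,-0.28],
    [0,0.3,0,0,-0.26],
    [0,0.32,0,0,-0.24],
    [0,0.34,0,0,-0.22],
    [0,0.36,0,0,-0.2],
    [0,0.38,0,0,-0.15],
    [0,0.4,0,0,-0.1],
    [0,0.4,0,0,-0.1],
  ],
)

```text
clock: 11.98
position: [0.5476, -0.3017, 0.1854]
ee_rot: [0.664, 0.747, 0.0, 0.0]
ft_force: [0.7, 0.5, -0.4]
grip_width: 0.45
grasp_force: 0.0
```

```bash
python3 go.py 0.548 -0.307 0.186 6.8; python3 chk.py scene4.png; python3 -c "
import cv2;a=cv2.imread('pics/scene4.png')[120:300,100:240];cv2.imwrite('pics/crop4.png',cv2.resize(a,None,fx=3,fy=3,interpolation=2))"
```

```text
pos [ 0.5476 -0.3017  0.1854] yaw 6.74 delta [-0.036 -0.001 -0.004] spin -0.002 t 11.975 w 0.45005067899410567 F [ 0.7  0.5 -0.4] g 0.0
0.1 165 [[-0.087, -0.042], [-0.078, 0.022], [-0.029, 0.057]]
0.12 92 [[-0.075, -0.024], [-0.072, -0.002], [-0.068, 0.021]]
0.14 67 [[-0.075, -0.028], [-0.067, 0.013], [-0.063, 0.023]]
0.16 25 [[-0.061, 0.003], [-0.058, 0.007], [-0.037, 0.01]]
0.18 48 [[-0.062, 0.005], [-0.054, 0.008], [-0.036, 0.013]]
0.2 8 [[-0.085, 0.007], [-0.062, 0.009], [-0.038, 0.01]]
lean deg -4.454643904418261 yaw 8.198007644711232
```

View pics/crop4.png

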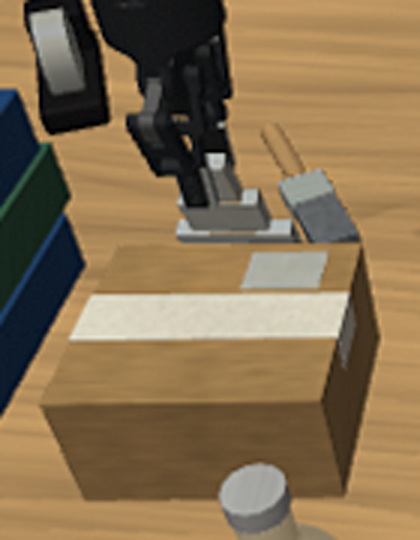

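The board now leans, with its back at the carton's top edge (crop (235,230)) and its tip between the open fingers. Next I open wider and lift straight up.

Emit:
carry_out(
  deltas=[
    [0,0,0,0,0],
    [0,0,0,0,0.1],
    [0,0,0,0,0.1],
    [0,0,-0.1,0,0.1],
    [0,0,-0.25,0,0.1],
    [0,0,-0.45,0,0.1],
    [0,0,-0.7,0,0.1],
    [0,0,-0.9,0,0.1],
    [0,0,-1,0,0.1],
    [0,0,-1,0,0.1],
  ],
)

```text
clock: 13.28
position: [0.5477, -0.3018, 0.3363]
ee_rot: [0.664, 0.747, 0.0, 0.001]
ft_force: [-0.7, -0.5, -1.1]
grip_width: 0.552
grasp_force: 0.0
```

Emit:
carry_out(
  deltas=[
    [0.3,-0.1,0,0,0.1],
    [0.6,-0.2,0,0,0.1],
    [1,-0.3,0,0,0.1],
    [1,-0.3,0,0,0.1],
    [1,-0.3,0,0,0.1],
  ],
)

```text
clock: 13.9
position: [0.4846, -0.1585, 0.3345]
ee_rot: [0.665, 0.747, -0.0, -0.0]
ft_force: [0.7, -1.2, 0.3]
grip_width: 0.55
grasp_force: 0.0
```

```bash
python3 chk.py scene5.png
python3 - <<'E'
from h import *
p=camera("top"); save(p,"top5.png"); W=cloud(p)
c=np.array([.609,-.2925]);a=np.radians(6.8);X=np.array([np.cos(a),np.sin(a)]);Y=np.array([-X[1],X[0]])
for b in outline_of("tree_center",p)[:2]:
    w=W[b["region"]]; L=np.c_[(w[:,:2]-c)@X,(w[:,:2]-c)@Y,w[:,2]]; L=L[np.isfinite(L[:,0])]
    print(round(b["conf"],2),np.round(np.percentile(L,[2,50,98],axis=0),3).tolist())
    C=L-np.median(L,0); n=np.linalg.svd(C[(abs(C)<.1).all(1)],full_matrices=False)[2][2]; print("normal",np.round(n,3))
for b in boxes_of("panel_center",p)[:1]: print("panel",b["position"])
im=cv2.imread("pics/top5.png")[60:260,260:560]; cv2.imwrite("pics/crop5.png",cv2.resize(im,None,fx=2.5,fy=2.5))
E
```

```text
0.1 158 [[-0.087, -0.043], [-0.078, 0.023], [-0.028, 0.058]]
0.14 73 [[-0.075, -0.029], [-0.066, 0.007], [-0.064, 0.024]]
0.18 100 [[-0.063, -0.018], [-0.056, -0.003], [-0.051, 0.012]]
lean deg -4.384734711022837 yaw 7.420088758468049
0.82 [[-0.271, 0.269, -0.001], [-0.22, 0.321, 0.114], [-0.18, 0.369, 0.2]]
normal [-0.756  0.655 -0.019]
panel [0.6163, 0.0043, 0.115]
```

View pics/crop5.png

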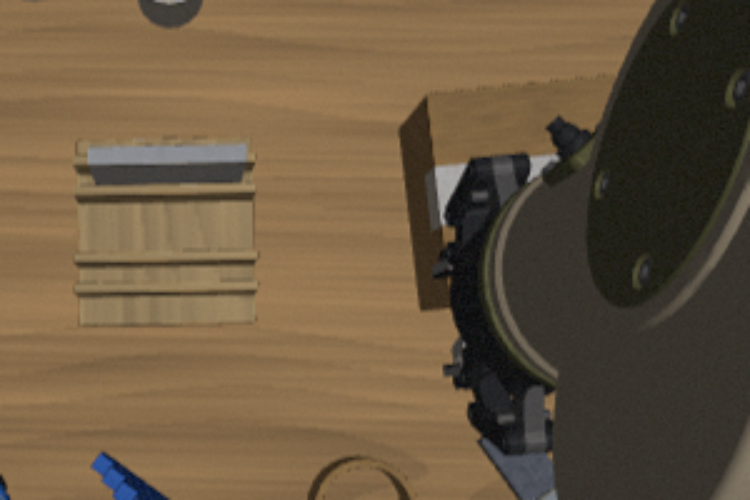

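View pics/scene5.png

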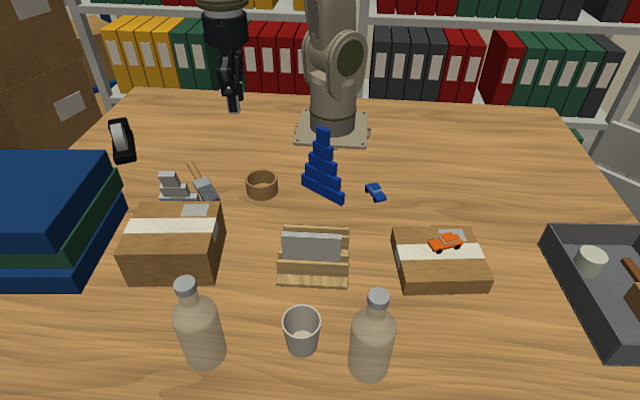

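The arm is clear in the scene view. The board leans alone on the carton at (172,187), centred to about 3 mm. Its tip sits where a lean of about 19° would put it. The panel still stands in the rack at (311,246).

```bash
python3 -c "
from workcell import ticket
print(ticket.hand_in())"
```

```text
the job is handed in; nothing more can be done
None
```

The white tree board is leaning by itself, tip up, against the middle of the taller carton's robot-facing side at an estimated 15–19° from vertical; the plain board still stands in the rack, and the job is handed in (no verdict was returned).

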